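# Lean the rinsed board on the splash panel to drain

## Task

Push the pulled-out drip tray fully home under the steel splash panel. Then take the white board out of the rinse trough and lean it square against the panel to drain: its lower end standing in the tray near the middle, butted against the tray's raised front lip so that it cannot slide out, and its back resting on the panel's top edge; keep hold of it until it rests on both, then let go. Leave the glassware where it is.

Things in the scene. Friction and masses are not known exactly. Their poses are not given: they have to be found in the camera images.
- board_mid (a point): Centre of the loose white plastic board, a slab 300 long x 120 wide x 12 mm thick, 0.3 to 0.54 kg, small dark hanging hole in an upper corner. Own z: along the length to the upper (hole) end; y: width; x: thickness. It starts in the rinse trough, leaning over a long rim about 39 degrees from vertical, top towards its own -x side; its top 125 mm stand clear beyond the rim.
- board_foot (a point): Centre of the board's lower end, 150 mm from board_mid along the board's -z; same axes.
- board: The same board as a whole; origin at board_foot, same axes. While it leans on the panel as asked, its top is towards its -x side too if it was not turned round.
- trough_floor (a point): Centre of the inner floor (5 mm above the bench) of the grey rinse trough, fixed in an episode: inside 120 mm (its x) by 270 mm (its y), rounded rim 144 mm above the bench, walls 4 mm. The board leans over the long rim on the trough's -x side, its foot in the bottom corner on the +x side. z is up.
- tray (a joint): How far the drip tray is pulled out of the drainer, m: 0 = fully home at its stop, 0.09 = furthest out. Starts pulled out. It slides level along tray_lip's x on stiff runners (about 6 N of friction) and stays where it is left.
- tray_lip (a point): Middle of the inner foot of the metal drip tray's raised front lip, on the tray floor (9 mm above the bench); moves with the tray. x: level, from the lip to the panel (the way to push the tray home); y: along the lip; z: up. Tray 276 mm wide. Lip 5 mm thick (outer face 5 mm to -x of here), top 36 mm above the bench. Tray home: lip's inside 100 mm in front of the panel's face.
- panel_edge (a point): Middle of the steel splash panel's front face, 175 mm above the bench, at the start of its rounded top edge (radius 5 mm, its centre 5 mm behind here; panel top 180 mm). x: level, into the panel, as tray_lip's x; y: along it; z: up. Upright panel 300 mm wide, 10 mm thick, fixed in an episode. The board leaning as asked stands about 28 degrees from vertical.
- panel: The splash panel as a whole; origin on the bench below the middle of its front face, axes as panel_edge.
- reagent_bottle: Bystander: amber glass bottle with white cap, 64 mm across, 150 high; origin at the centre of its underside.
- flask: Bystander: conical glass flask, 82 mm across at the base, 120 high; origin at the centre of its underside.
- beaker: Bystander: glass beaker, 66 mm across, 85 high; origin at the centre of its underside.

How it is judged (in metres and radians):
On the way, in this order (a step that is already met when the one before it is completed fails the run):
1. the drip tray is pushed fully home (value of joint tray below 0.006 m), for 0.2 s.
2. the board, still held by the gripper, stands in the tray at the lip and rests on the panel (x of board_foot in the frame of tray_lip between -0.004 and 0.022 m and z of board_foot in the frame of tray_lip between -0.006 and 0.016 m and angle between board_mid's own z axis and vertical between 0.36 and 0.61 rad and contact force between board and panel above 0.15 N and contact force between the fingers and board above 0.5 N), for 0.2 s.
At the end, for the whole second after the job is handed in: Tray home (within 10 mm). Board released, at rest, leaning 21 to 35 degrees from vertical on the panel, lower end on the tray floor (within 10 mm) and butted against the lip (its centre within 16 mm of it; about 5 when butted), within 60 mm of the lip's middle and square within 7 degrees (value of joint tray below 0.01 m and x of board_foot in the frame of tray_lip between -0.004 and 0.016 m and z of board_foot in the frame of tray_lip between -0.006 and 0.01 m and angle between board_mid's own z axis and vertical between 0.36 and 0.61 rad and contact force between board and panel above 0.15 N and y of board_foot in the frame of tray_lip between -0.06 and 0.06 m and angle between the y axis of board_mid and the y axis of tray_lip, either way round below 0.12 rad and linear speed of board below 0.02 m/s and angular speed of board below 0.1 rad/s); the robot touches nothing.
It fails at once if a piece of glassware is moved more than 30 mm or tipped (distance of any of reagent_bottle, flask, beaker from where it was at the start of the episode above 0.03 m or angle between any of reagent_bottle, flask, beaker's own z axis and vertical above 0.35 rad).
It also fails if it takes over 67 s, if anything falls off the work surface, if the arm or the gripper's body presses on something with over 40 N, if the wrist force passes 120 N, or if a joint passes its speed limit or range.

## Robot

A 6-joint arm with a two-finger parallel gripper is mounted at the origin on the work surface. World frame = base frame: x ahead of the robot, y to its left, z up, the work surface at z = 0. Lengths are in mm, angles in rad, forces in N, time in s.
With the tool pointing down it reaches from about 275 to 850 mm from the base axis. Payload 5.2 kg.
Tool frame: the origin (TCP) lies at the very end of the fingers, on their centre line; the grasp point (between the pads) lies ctrl.grasp_offset behind it (ctrl.grasp_offset is the distance from the TCP to the grasp point, in mm); z points along the fingers, y is the direction in which the jaws open and shut (so a half turn about z gives the same grasp; the last joint's range is limited). The gripper opens to 85 mm and grips with 20 to 120 N. Pads are 22 mm wide; open, the fingers measure 114 mm over their backs; the gripper's body (76 mm by 85 mm) begins 54 mm behind the grasp point. The pads swing forward as they close: fully open they stand 13 mm farther back than shut.
Start: joints at [1.038, 0.259, 1.535, -0, 1.348, -0.203], TCP at [178.098, 520.371, 202.01] pointing down, gripper open.
Joint ranges: [-3.14, 3.14], [-0.91, 2.08], [0.19, 2.58], [-1.22, 4.36], [0.22, 2.71], [-3.12, 3.12]. Speed limits (rad/s): [2.57, 2.57, 3.14, 3.14, 3.14, 3.14].

## Interface

Orientations are given as [roll, pitch, yaw] about the fixed x, y, z axes, in that order (R = Rz(yaw) Ry(pitch) Rx(roll)).
In Python, from station import sensors, grab_frame, camera_params, ctrl, cut_out, pinpoint gives the robot as it stands.
- The arm moves only by the shell command python3 -m crank 'ROWS'. ROWS is JSON, a list of rows, each an object of numbers: "dx", "dy", "dz": the shift along the world's x, y, z in m; "turn": the turn about the world's z in degrees; "grip": the opening, from -1 (shut) to 1 (fully open), so that 0 is half open. A call has exactly 10 rows; each row shifts and turns the commanded pose from where the row before left it; what a row does not reach is not made up. A row lasts 1/8 s, in which the tool goes at most 62.5 mm and 10.7 degrees, less where a joint would pass 70% of its speed; a pose out of reach is approached as far as the arm can. A call with a gripper value outside its range is refused whole. The fingers move at their own pace and stop on an object; the grip force is fixed at half the most. Time passes only in rows, so rows that do not move let the fingers close, or fill a call up. It gives the time, the measured TCP pose, the force and the opening at its end, in the units of the state.
- sensors.state(): the state, without advancing time (a new reading comes with each control period).
- grab_frame(name): name is "side" or "top"; returns the picture (480x640x3 uint8, blue, green, red); there is no depth.
- camera_params(name): a dict with "intrinsics" (3x3 intrinsics, pixels), "R" (3x3) and "t" (3): a world point X has camera coordinates R X + t. Camera axes: x right, y down, z forward; pixel columns grow to the right and rows downward; lengths in mm; the calibration is good to about 2 mm. A picture is of the moment at which its call begins. camera_params takes no time and is no camera call.
- ctrl.hand_in(): hands the job in, once; it reports no verdict.
Trained networks look in the newest picture that a camera, given by its name, has taken for a name from the list of things; names that differ only in an ending like _2 or _b are one class to them, and where a whole thing is asked for, a point or a joint stands for the part that bears it (a point fixed in the world has none). Each returns a list of dicts, best first, with "score" (0 to 1); they miss things now and then, are a little off and sometimes report something else, mostly with a low value. They report only what shows in the picture. A call takes as long as a camera call.
- cut_out(camera, name): "mask" (480x640 bool, what is visible of it) and "box" ([left, top, right, bottom] in pixels, round what is visible of it).
- pinpoint(camera, name): "centre" ([row, column] in pixels: a listed point, or the origin of a listed thing).
The state is a dict: "clock": time; "joint_pos": joint angles; "joint_vel": joint speeds; "effort": joint torques, N m; "eef_pos": TCP position; "orientation": TCP orientation; "contact_force": force on the tool from outside, world axes, zero at the start; "moment": the same for the moment, N m; "width": opening from 0.0 (shut) to 1.0 (fully open).
Only numpy, scipy, OpenCV 4.12 (cv2) and the standard library are available. Lean on these libraries where they do the work, as an engineer would, in place of code of your own. Each camera call takes 0.05 s, during which the arm holds its last target. There are 200 camera calls.

## Working session

There is one attempt and no reset: what is moved stays moved. The work goes in short steps, Python scripts to look and compute and a shell command to move; the robot and the scene stay as the last step left them, time stands still between calls to the robot, and variables do not carry over. Pictures are saved under pics/ and viewed, about 8 in all and at most 12, crops included, and the job is handed in when it is done.

```bash
mkdir -p pics; ls
cat > h.py <<'E'
import numpy as np, cv2
from station import sensors, grab_frame, camera_params, ctrl, cut_out, pinpoint
def ray(cam,rc):
    p=camera_params(cam);K=np.array(p["intrinsics"]);R=np.array(p["R"]);t=np.array(p["t"])
    d=R.T@np.linalg.inv(K)@np.array([rc[1],rc[0],1.]);return -R.T@t,d/np.linalg.norm(d)
def atz(cam,rc,z):
    o,d=ray(cam,rc);return o+d*(z-o[2])/d[2]
def tri(a,b):
    (o1,d1),(o2,d2)=ray("side",a),ray("top",b)
    s=np.linalg.lstsq(np.c_[d1,-d2],o2-o1,rcond=None)[0]
    p,q=o1+d1*s[0],o2+d2*s[1];return (p+q)/2,np.linalg.norm(p-q)
def proj(cam,X):
    p=camera_params(cam);c=np.array(p["R"])@np.array(X,float)+np.array(p["t"]);u=np.array(p["intrinsics"])@c;return u[1]/u[2],u[0]/u[2]
E
python3 - <<'E'
from h import *
np.set_printoptions(precision=1,suppress=True)
im={c:grab_frame(c) for c in("side","top")}
for c in im: cv2.imwrite(f"pics/{c}0.png",im[c]); print(c,ray(c,(240,320)))
print(sensors.state(),ctrl.grasp_offset)
for n in "board_mid board_foot trough_floor tray_lip panel_edge panel reagent_bottle flask beaker".split():
    r={c:pinpoint(c,n)[:2] for c in im}
    print(n,{c:[(np.round(x["centre"],1),round(x["score"],2)) for x in r[c]] for c in r}, tri(r["side"][0]["centre"],r["top"][0]["centre"]) if r["side"] and r["top"] else "")
E
```

```text
pics
side (array([ -17.9, -177.6,  880.6]), array([ 0.6,  0.2, -0.8]))
top (array([ 478.6,  -11.1, 1450.8]), array([ 0.1, -0. , -1. ]))
{'clock': 0.1, 'joint_pos': array([ 1. ,  0.3,  1.5,  0. ,  1.3, -0.2]), 'joint_vel': array([-0., -0., -0., -0., -0.,  0.]), 'effort': array([  0. , -44.7, -29.1,  -0. ,   0. ,   0. ]), 'eef_pos': array([177.8, 519.9, 201.2]), 'orientation': array([-3.1, -0. ,  2.8]), 'contact_force': array([ 1.4,  0.7, -0.3]), 'moment': array([ 0., -0., -0.]), 'width': 0.996734021727026} 18.700000000000003
board_mid {'side': [(array([262.6, 200. ]), 0.92)], 'top': [(array([292.8, 215.1]), 0.9), (array([288.4, 387.8]), 0.18)]} (array([470.9, 207.1, 131.7]), np.float64(3.519486805166792))
board_foot {'side': [(array([290.5, 175.7]), 0.91)], 'top': [(array([295. , 186.3]), 0.65)]} (array([464.4, 298.9,  -2.1]), np.float64(11.587508827517171))
trough_floor {'side': [(array([294.4, 196.5]), 0.77)], 'top': []} 
tray_lip {'side': [(array([329.8, 382.6]), 0.95)], 'top': [(array([290.2, 465.4]), 0.7), (array([286.7, 389.9]), 0.59)]} (array([ 456. , -277.8,  150.9]), np.float64(183.9047270465354))
panel_edge {'side': [(array([305.4, 477.3]), 0.58)], 'top': [(array([285.8, 466. ]), 0.85)]} (array([ 501.5, -362. ,  162.2]), np.float64(3.921229517295407))
panel {'side': [(array([347. , 457.9]), 0.93)], 'top': [(array([286.9, 450.3]), 0.84)]} (array([ 500.4, -366.9,   -2.9]), np.float64(4.356171032965627))
reagent_bottle {'side': [(array([225.2, 319.6]), 0.87)], 'top': [(array([184.1, 305.2]), 0.93)]} (array([753.1,  12.5,  11. ]), np.float64(7.004362536817905))
flask {'side': [(array([330. , 382.9]), 0.71), (array([219.9, 283.1]), 0.59)], 'top': [(array([183.9, 264.6]), 0.88)]} (array([ 765.9,  -33.1, -353.8]), np.float64(370.1653456126994))
beaker {'side': [(array([231.6, 354.7]), 0.7)], 'top': [(array([185.7, 336.4]), 0.95)]} (array([752.8, -75.3,  12.5]), np.float64(8.046422766744579))
```

View pics/side0.png

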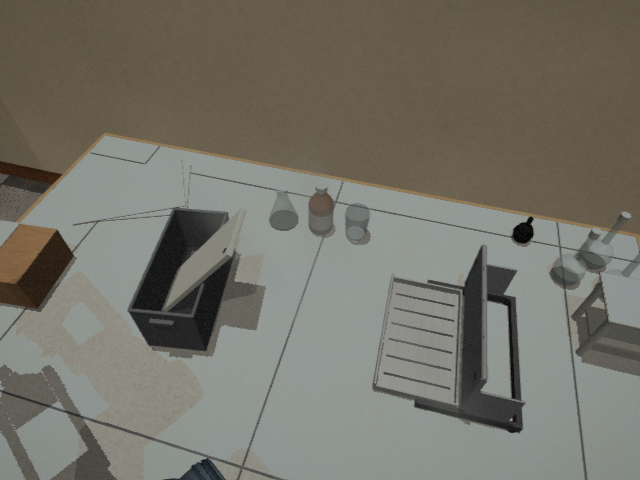

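View pics/top0.png

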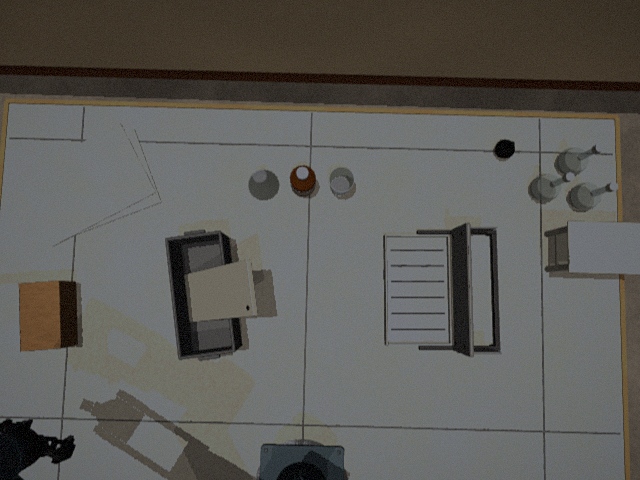

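The side view shows the trough with the board at (200,262) and its hole end leaning right (world -y). The tray is pulled out, with its lip at about (383,335), and the panel top runs from (484,247) to (483,380). In the top view the board spans (188–256, 262–320), the lip is at column 385 and the panel top edge is at about columns 468–471. The 2nd top candidate for tray_lip, (287,390), is the right one. Next I'll work out the yaws.

Run:
```python
from h import *
np.set_printoptions(precision=1,suppress=True)
im={c:grab_frame(c) for c in("side","top")}
out=im["top"].copy()
print("lip",tri((329.8,382.6),(286.7,389.9)),atz("side",(329.8,382.6),9),atz("top",(286.7,389.9),9))
print("panel edge",atz("side",(305.4,477.3),175),atz("top",(285.8,466),175))
for n in("board","tray","panel","trough_floor"):
    for c in("top","side"):
        r=cut_out(c,n)
        if not r: print(n,c,"none");continue
        m=r[0]["mask"].astype(np.uint8);k=max(cv2.findContours(m,0,1)[0],key=cv2.contourArea)
        ap=cv2.approxPolyDP(k,4,True)[:,0]
        print(n,c,round(r[0]["score"],2),r[0]["box"],ap.tolist())
        if c=="top":
            cv2.drawContours(out,[k],-1,(0,0,255),1)
            if n=="tray":
                e=[(y,np.where(m[y])[0].min()) for y in range(ap[:,1].min()+10,ap[:,1].max()-10)]
                P=np.array([atz("top",q,36)[:2] for q in e]);print("lip line",P[0],P[-1],"med",np.median(P,0),"slope dy/dx",np.polyfit(P[:,0],P[:,1],1))
            if n=="panel":
                e=[(y,np.where(m[y])[0].max()) for y in range(ap[:,1].min()+15,ap[:,1].max()-10)]
                P=np.array([atz("top",q,180)[:2] for q in e]);print("panel back edge",P[0],P[-1],np.polyfit(P[:,0],P[:,1],1))
cv2.imwrite("pics/o.png",cv2.resize(out[210:370,150:520],None,fx=2.1,fy=2.1,interpolation=2))
```

```text
lip (array([ 495.3, -206.4,    3.6]), np.float64(14.929917473112194)) [ 490.1 -199.     9. ] [ 496.7 -213.     9. ]
panel edge [ 491.8 -356.7  175. ] [ 501.3 -360.5  175. ]
board top 0.96 [183.6, 260.4, 256.0, 321.7] [[249, 259], [184, 274], [190, 320], [256, 314]]
board side 0.68 [164.4, 208.8, 243.1, 310.9] [[243, 210], [178, 268], [162, 310], [231, 255]]
tray top 0.84 [382.8, 232.2, 454.3, 347.2] [[384, 234], [385, 343], [450, 344], [448, 236]]
lip line [ 602.5 -190.5] [ 382.3 -198.6] med [ 491.5 -194.6] slope dy/dx [   0.  -206.2]
tray side 0.71 [371.9, 271.8, 460.6, 410.4] [[392, 273], [372, 387], [456, 406], [461, 291]]
panel top 0.65 [451.3, 220.6, 471.4, 355.2] [[464, 223], [451, 231], [454, 349], [472, 356], [470, 227]]
panel back edge [ 608.9 -368.2] [ 371.2 -374.6] [   0.  -383.4]
panel side 0.75 [462.8, 245.0, 484.5, 410.7] [[484, 245], [464, 283], [462, 409], [486, 381]]
trough_floor top 0.56 [164.4, 230.3, 242.8, 359.0] [[220, 231], [193, 230], [165, 240], [180, 358], [214, 358], [240, 345], [237, 318], [187, 320], [183, 275], [231, 261], [228, 239]]
trough_floor side 0.71 [129.2, 207.0, 232.9, 350.1] [[173, 208], [128, 311], [149, 345], [203, 350], [231, 258], [168, 311], [160, 309], [176, 269], [227, 220], [227, 214]]
```

View pics/o.png

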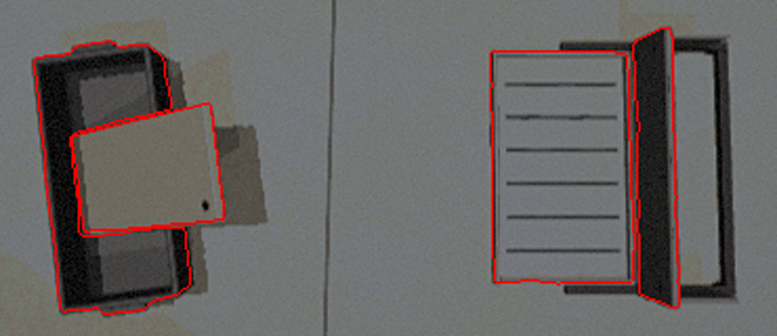

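Run:
```python
from h import *
np.set_printoptions(precision=1,suppress=True)
A=atz("top",(259.5,249),240);B=atz("top",(314.5,256),240);print(A,B,np.linalg.norm(A-B),"width dir deg",np.degrees(np.arctan2(*(A-B)[1::-1])))
print("side hole-end far corner",atz("side",(210,243),240))
C=atz("top",(274,184),100);D=atz("top",(320,190),100);print(C,D,np.linalg.norm(C-D))
print(atz("side",(262.6,200),125),atz("top",(292.8,215.1),125))
for n,px in dict(tl=(240,165),bl=(358,180),br=(345,240),tr=(239,228)).items(): print(n,atz("top",px,144))
for z in(20,): print(sensors.state()["orientation"])
```

```text
[543.5 121.4 240. ] [427.5 102.1 240. ] 117.63112153227507 width dir deg 9.440691340811718
side hole-end far corner [546.9 124.4 240. ]
[512.3 289.9 100. ] [404.5 270.3 100. ] 109.57200046675474
[475.9 208.9 125. ] [470.  209.8 125. ]
tl [588.4 327.9 144. ]
bl [321.1 279.6 144. ]
br [353.8 144.8 144. ]
tr [594.8 182.3 144. ]
[ 3.1 -0.   2.8]
```

```bash
python3 -m crank '[{"dz":0.055,"grip":-1},{"dz":0.055,"turn":3,"grip":-1},{"dx":0.021,"dy":-0.045,"turn":3,"grip":-1},{"dx":0.021,"dy":-0.045,"turn":3,"grip":-1},{"dx":0.021,"dy":-0.045,"turn":3,"grip":-1},{"dx":0.021,"dy":-0.045,"turn":3,"grip":-1},{"dx":0.021,"dy":-0.045,"turn":3,"grip":-1},{"dx":0.021,"dy":-0.045,"grip":-1},{"dx":0.021,"dy":-0.045,"grip":-1},{"dx":0.021,"dy":-0.045,"grip":-1}]'
python3 -m crank '[{"dx":0.016,"dy":-0.035,"grip":-1},{"dx":0.016,"dy":-0.035,"grip":-1},{"dx":0.016,"dy":-0.035,"grip":-1},{"dx":0.016,"dy":-0.035,"grip":-1},{"dx":0.016,"dy":-0.035,"grip":-1},{"dx":0.016,"dy":-0.035,"grip":-1},{"dx":0.016,"dy":-0.035,"grip":-1},{"dx":0.016,"dy":-0.035,"grip":-1},{"dx":0.016,"dy":-0.03,"grip":-1},{"grip":-1}]'; python3 -c "
from h import *
s=sensors.state();print(s['orientation'],s['joint_pos'])"
```

```text
[ 3.14158839e+00 -1.13689189e-05  2.81178999e+00] [ 1.03821721e+00  2.58612830e-01  1.53498821e+00  1.22979685e-05
  1.34798973e+00 -2.02779177e-01]schema error: expected keys dx, dy, dz, turn, grip
schema error: expected keys dx, dy, dz, turn, grip
```

```bash
python3 -m crank '[{"dx":0,"dy":0,"dz":0.055,"turn":3,"grip":-1},{"dx":0,"dy":0,"dz":0.055,"turn":3,"grip":-1},{"dx":0.021,"dy":-0.045,"dz":0,"turn":3,"grip":-1},{"dx":0.021,"dy":-0.045,"dz":0,"turn":3,"grip":-1},{"dx":0.021,"dy":-0.045,"dz":0,"turn":3,"grip":-1},{"dx":0.021,"dy":-0.045,"dz":0,"turn":3,"grip":-1},{"dx":0.021,"dy":-0.045,"dz":0,"turn":2.6,"grip":-1},{"dx":0.021,"dy":-0.045,"dz":0,"turn":0,"grip":-1},{"dx":0.021,"dy":-0.045,"dz":0,"turn":0,"grip":-1},{"dx":0.021,"dy":-0.045,"dz":0,"turn":0,"grip":-1}]'
python3 -m crank '[{"dx":0.016,"dy":-0.035,"dz":0,"turn":0,"grip":-1},{"dx":0.016,"dy":-0.035,"dz":0,"turn":0,"grip":-1},{"dx":0.016,"dy":-0.035,"dz":0,"turn":0,"grip":-1},{"dx":0.016,"dy":-0.035,"dz":0,"turn":0,"grip":-1},{"dx":0.016,"dy":-0.035,"dz":0,"turn":0,"grip":-1},{"dx":0.016,"dy":-0.035,"dz":0,"turn":0,"grip":-1},{"dx":0.016,"dy":-0.035,"dz":0,"turn":0,"grip":-1},{"dx":0.016,"dy":-0.035,"dz":0,"turn":0,"grip":-1},{"dx":0.016,"dy":-0.03,"dz":0,"turn":0,"grip":-1},{"dx":0,"dy":0,"dz":0,"turn":0,"grip":-1}]'; python3 -c "
from h import *
s=sensors.state();print(s['orientation'],s['joint_pos'])"
```

```text
clock: 2.75
eef_pos: [346.5, 158.9, 312.3]
orientation: [3.141, 0.001, -3.112]
contact_force: [1.3, 0.2, 0.0]
width: 0.0
clock: 4.0
eef_pos: [490.6, -151.6, 311.2]
orientation: [3.141, -0.001, -3.114]
contact_force: [-0.2, 0.2, -1.0]
width: -0.003
[ 3.14138345e+00 -1.00382620e-03 -3.11436786e+00] [-5.16888890e-01  1.41454853e-01  1.41966178e+00 -3.40667970e-04
  1.58144317e+00 -2.11491337e+00]
```

```bash
python3 -m crank '[{"dx":0,"dy":0,"dz":-0.05,"turn":0,"grip":-1},{"dx":0,"dy":0,"dz":-0.05,"turn":0,"grip":-1},{"dx":0,"dy":0,"dz":-0.05,"turn":0,"grip":-1},{"dx":0,"dy":0,"dz":-0.05,"turn":0,"grip":-1},{"dx":0,"dy":0,"dz":-0.05,"turn":0,"grip":-1},{"dx":0,"dy":0,"dz":-0.04,"turn":0,"grip":-1},{"dx":0,"dy":-0.01,"dz":0,"turn":0,"grip":-1},{"dx":0,"dy":-0.015,"dz":0,"turn":0,"grip":-1},{"dx":0,"dy":-0.015,"dz":0,"turn":0,"grip":-1},{"dx":0.001,"dy":-0.015,"dz":0,"turn":0,"grip":-1}]'
python3 -m crank '[{"dx":0,"dy":-0.005,"dz":0,"turn":0,"grip":-1},{"dx":0,"dy":-0.005,"dz":0,"turn":0,"grip":-1},{"dx":0,"dy":-0.005,"dz":0,"turn":0,"grip":-1},{"dx":0,"dy":-0.005,"dz":0,"turn":0,"grip":-1},{"dx":0,"dy":-0.003,"dz":0,"turn":0,"grip":-1},{"dx":0,"dy":0,"dz":0,"turn":0,"grip":-1},{"dx":0,"dy":0,"dz":0,"turn":0,"grip":-1},{"dx":0,"dy":0,"dz":0,"turn":0,"grip":-1},{"dx":0,"dy":0,"dz":0,"turn":0,"grip":-1},{"dx":0,"dy":0,"dz":0,"turn":0,"grip":-1}]'
```

```text
clock: 5.25
eef_pos: [492.1, -206.7, 23.6]
orientation: [-3.14, 0.003, -3.112]
contact_force: [0.8, -0.4, -0.4]
width: -0.002
clock: 6.5
eef_pos: [491.1, -227.6, 22.0]
orientation: [3.142, -0.0, -3.112]
contact_force: [-0.3, -0.4, -0.5]
width: -0.001
```

Run:
```python
from h import *
a=grab_frame("side");b=grab_frame("top")
r=cut_out("top","tray")
if r: print(r[0]["box"],r[0]["score"])
print(pinpoint("side","tray_lip")[:2],pinpoint("top","tray_lip")[:2])
cv2.imwrite("pics/c1.png",np.hstack([a[220:450,330:550],b[200:430,340:560]]).repeat(2,0).repeat(2,1)[:,:800*2])
```

```text
[384.0, 232.8, 453.1, 344.6] 0.67
[{'centre': [328.0, 383.2], 'score': 0.83}] []
```

```bash
python3 -c "
import cv2;a=cv2.imread('pics/c1.png');cv2.imwrite('pics/c2.png',cv2.resize(a,(800,418)))"
```

```text
(no output)
```

View pics/c2.png

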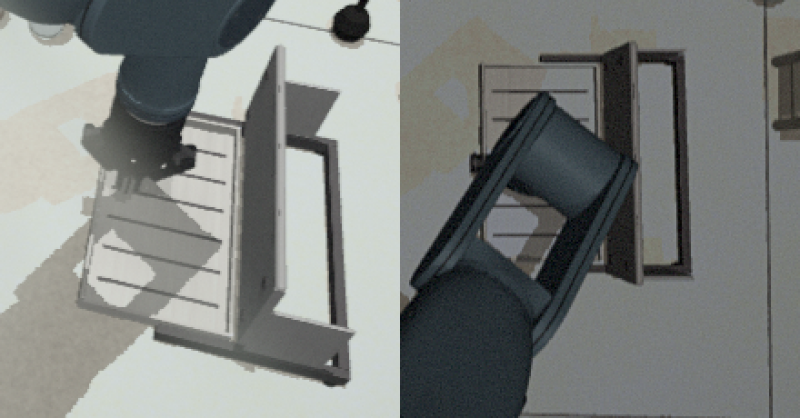

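The tray hasn't moved: its left edge is still at column 384. The fingers crossed over the lip while z was lagging, and now stand inside the tray. I'll back out and descend again.

```bash
python3 -m crank '[{"dx":0,"dy":0,"dz":0.05,"turn":0,"grip":-1},{"dx":0,"dy":0,"dz":0.03,"turn":0,"grip":-1},{"dx":0,"dy":0,"dz":0,"turn":0,"grip":-1},{"dx":0,"dy":0.045,"dz":0,"turn":0,"grip":-1},{"dx":0,"dy":0.045,"dz":0,"turn":0,"grip":-1},{"dx":0,"dy":0,"dz":0,"turn":0,"grip":-1},{"dx":0,"dy":0,"dz":-0.04,"turn":0,"grip":-1},{"dx":0,"dy":0,"dz":-0.04,"turn":0,"grip":-1},{"dx":0,"dy":0,"dz":0,"turn":0,"grip":-1},{"dx":0,"dy":0,"dz":0,"turn":0,"grip":-1}]'
python3 -m crank '[{"dx":0,"dy":-0.01,"dz":0,"turn":0,"grip":-1},{"dx":0,"dy":-0.01,"dz":0,"turn":0,"grip":-1},{"dx":0,"dy":-0.01,"dz":0,"turn":0,"grip":-1},{"dx":0,"dy":-0.01,"dz":0,"turn":0,"grip":-1},{"dx":0,"dy":-0.01,"dz":0,"turn":0,"grip":-1},{"dx":0,"dy":-0.01,"dz":0,"turn":0,"grip":-1},{"dx":0,"dy":-0.01,"dz":0,"turn":0,"grip":-1},{"dx":0,"dy":-0.01,"dz":0,"turn":0,"grip":-1},{"dx":0,"dy":-0.005,"dz":0,"turn":0,"grip":-1},{"dx":0,"dy":-0.005,"dz":0,"turn":0,"grip":-1}]'
```

```text
clock: 8.0
eef_pos: [491.6, -138.4, 22.6]
orientation: [-3.141, 0.0, -3.112]
contact_force: [0.1, 0.1, 0.7]
width: -0.001
clock: 9.25
eef_pos: [491.0, -227.8, 21.9]
orientation: [3.141, -0.0, -3.112]
contact_force: [0.4, -0.6, -0.4]
width: 0.0
```

Run:
```python
from h import *
a=grab_frame("side");b=grab_frame("top")
for c in("top","side"):
    r=cut_out(c,"tray"); print(c,[(x["box"],round(x["score"],2)) for x in r[:2]])
    print(pinpoint(c,"tray_lip")[:2])
print("tcp",[proj(c,sensors.state()["eef_pos"]) for c in("side","top")])
cv2.imwrite("pics/d.png",cv2.resize(np.hstack([a[220:450,330:550],b[200:430,340:560]]),(800,418)))
```

```text
top [([382.9, 232.2, 451.1, 345.5], 0.92)]
[{'centre': [287.7, 388.1], 'score': 0.91}, {'centre': [184.2, 303.7], 'score': 0.58}]
side [([373.3, 286.2, 464.8, 411.1], 0.8)]
[{'centre': [329.0, 382.7], 'score': 0.59}, {'centre': [346.2, 455.3], 'score': 0.36}]
tcp [(np.float64(329.6194579495023), np.float64(396.2838391125901)), (np.float64(289.0825477419297), np.float64(396.2802411729411))]
```

View pics/d.png

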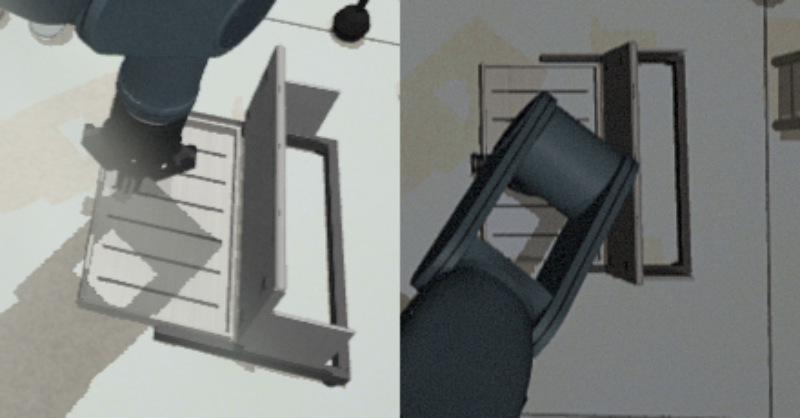

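The tray still hasn't moved, and the tips are inside the lip again. I'll retreat once more and check step by step what the fingers do at the lip.

```bash
python3 -m crank '[{"dx":0,"dy":0,"dz":0.05,"turn":0,"grip":-1},{"dx":0,"dy":0,"dz":0.03,"turn":0,"grip":-1},{"dx":0,"dy":0.04,"dz":0,"turn":0,"grip":-1},{"dx":0,"dy":0.04,"dz":0,"turn":0,"grip":-1},{"dx":0,"dy":0,"dz":0,"turn":0,"grip":-1},{"dx":0,"dy":0,"dz":-0.04,"turn":0,"grip":-1},{"dx":0,"dy":0,"dz":-0.04,"turn":0,"grip":-1},{"dx":0,"dy":0,"dz":-0.004,"turn":0,"grip":-1},{"dx":0,"dy":0,"dz":0,"turn":0,"grip":-1},{"dx":0,"dy":0,"dz":0,"turn":0,"grip":-1}]'
cat > look.py <<'E'
from h import *
import sys
a=grab_frame("side");b=grab_frame("top")
r=cut_out("top","tray");print([(x["box"],round(x["score"],2)) for x in r[:1]], pinpoint("side","tray_lip")[:1])
cv2.imwrite(sys.argv[1],cv2.resize(np.hstack([a[220:450,330:550],b[200:430,340:560]]),(800,418)))
E
python3 look.py pics/e1.png
python3 -m crank '[{"dx":0,"dy":-0.01,"dz":0,"turn":0,"grip":-1},{"dx":0,"dy":-0.01,"dz":0,"turn":0,"grip":-1},{"dx":0,"dy":-0.01,"dz":0,"turn":0,"grip":-1},{"dx":0,"dy":-0.01,"dz":0,"turn":0,"grip":-1},{"dx":0,"dy":-0.005,"dz":0,"turn":0,"grip":-1},{"dx":0,"dy":-0.005,"dz":0,"turn":0,"grip":-1},{"dx":0,"dy":-0.002,"dz":0,"turn":0,"grip":-1},{"dx":0,"dy":-0.002,"dz":0,"turn":0,"grip":-1},{"dx":0,"dy":-0.002,"dz":0,"turn":0,"grip":-1},{"dx":0,"dy":-0.002,"dz":0,"turn":0,"grip":-1}]'
python3 look.py pics/e2.png; python3 -c "
import cv2,numpy as np
a=cv2.imread('pics/e1.png')[:,:400];b=cv2.imread('pics/e2.png')[:,:400];cv2.imwrite('pics/e.png',np.hstack([a,b]))"
```

```text
clock: 10.8
eef_pos: [492.4, -148.5, 19.6]
orientation: [-3.14, 0.003, -3.112]
contact_force: [0.1, -0.0, 0.6]
width: -0.0
[([385.2, 232.7, 448.2, 345.8], 0.86)] [{'centre': [328.7, 384.0], 'score': 0.78}]
clock: 12.25
eef_pos: [491.1, -205.6, 18.0]
orientation: [3.142, -0.0, -3.112]
contact_force: [0.2, 0.2, 0.8]
width: 0.001
[([383.9, 231.4, 450.2, 345.1], 0.97)] [{'centre': [328.5, 381.5], 'score': 0.56}]
```

View pics/e.png

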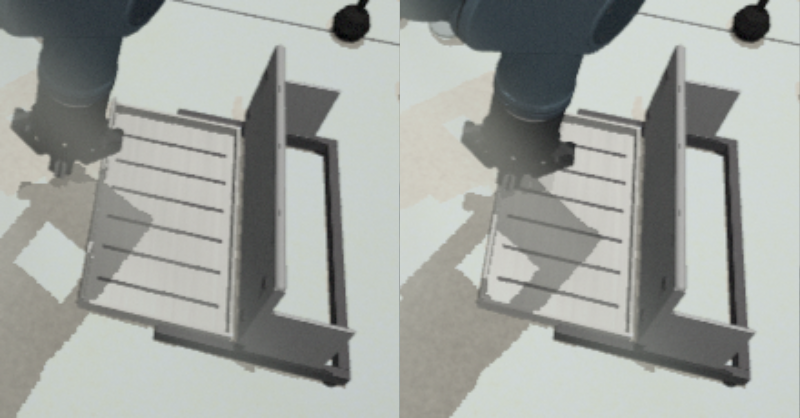

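```bash
python3 - <<'E'
from h import *
for y in(-148.5,-205.6):
  for z in(0,19,35,50): r,c=proj("side",(491.5,y,z)); print(y,z,"crop row,col",round((r-220)*1.817),round((c-330)*1.818))
E
python3 -c "
import cv2
a=cv2.imread('pics/e1.png')[120:230,20:140];b=cv2.imread('pics/e2.png')[120:230,60:180]
cv2.imwrite('pics/f.png',cv2.resize(cv2.hconcat([a,b]),(800,367),interpolation=cv2.INTER_CUBIC))"
```

```text
-148.5 0 crop row,col 192 54
-148.5 19 crop row,col 184 56
-148.5 35 crop row,col 178 57
-148.5 50 crop row,col 171 58
-205.6 0 crop row,col 203 100
-205.6 19 crop row,col 196 102
-205.6 35 crop row,col 189 104
-205.6 50 crop row,col 183 106
```

View pics/f.png

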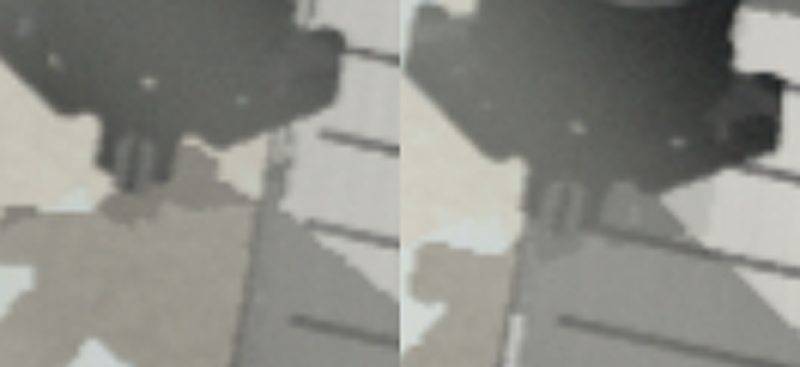

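Comparing the tips with the projection puts them about 16 mm higher than the reported TCP, roughly level with the lip's top. I'll go back and lower the hand.

```bash
python3 -m crank '[{"dx":0,"dy":0,"dz":0.05,"turn":0,"grip":-1},{"dx":0,"dy":0,"dz":0,"turn":0,"grip":-1},{"dx":0,"dy":0.03,"dz":0,"turn":0,"grip":-1},{"dx":0,"dy":0.03,"dz":0,"turn":0,"grip":-1},{"dx":0,"dy":0,"dz":0,"turn":0,"grip":-1},{"dx":0,"dy":0,"dz":-0.04,"turn":0,"grip":-1},{"dx":0,"dy":0,"dz":-0.015,"turn":0,"grip":-1},{"dx":0,"dy":0,"dz":-0.007,"turn":0,"grip":-1},{"dx":0,"dy":0,"dz":0,"turn":0,"grip":-1},{"dx":0,"dy":0,"dz":0,"turn":0,"grip":-1}]'
python3 -m crank '[{"dx":0,"dy":-0.01,"dz":0,"turn":0,"grip":-1},{"dx":0,"dy":-0.01,"dz":0,"turn":0,"grip":-1},{"dx":0,"dy":-0.01,"dz":0,"turn":0,"grip":-1},{"dx":0,"dy":-0.01,"dz":0,"turn":0,"grip":-1},{"dx":0,"dy":-0.01,"dz":0,"turn":0,"grip":-1},{"dx":0,"dy":-0.01,"dz":0,"turn":0,"grip":-1},{"dx":0,"dy":-0.005,"dz":0,"turn":0,"grip":-1},{"dx":0,"dy":-0.005,"dz":0,"turn":0,"grip":-1},{"dx":0,"dy":-0.005,"dz":0,"turn":0,"grip":-1},{"dx":0,"dy":-0.005,"dz":0,"turn":0,"grip":-1}]'; python3 look.py pics/g.png
```

```text
clock: 13.7
eef_pos: [491.8, -146.2, 6.8]
orientation: [-3.141, 0.001, -3.112]
contact_force: [1.0, -0.6, -0.1]
width: -0.007
clock: 14.95
eef_pos: [491.5, -224.5, 6.0]
orientation: [3.139, 0.001, -3.112]
contact_force: [2.4, 7.0, 1.8]
width: 0.002
[([399.1, 234.0, 452.7, 344.6], 0.64)] [{'centre': [332.4, 399.0], 'score': 0.55}]
```

```bash
python3 -m crank '[{"dx":0,"dy":-0.006,"dz":0,"turn":0,"grip":-1},{"dx":0,"dy":-0.006,"dz":0,"turn":0,"grip":-1},{"dx":0,"dy":-0.006,"dz":0,"turn":0,"grip":-1},{"dx":0,"dy":-0.004,"dz":0,"turn":0,"grip":-1},{"dx":0,"dy":-0.002,"dz":0,"turn":0,"grip":-1},{"dx":0,"dy":-0.001,"dz":0,"turn":0,"grip":-1},{"dx":0,"dy":-0.001,"dz":0,"turn":0,"grip":-1},{"dx":0,"dy":-0.001,"dz":0,"turn":0,"grip":-1},{"dx":0,"dy":0,"dz":0,"turn":0,"grip":-1},{"dx":0,"dy":0,"dz":0,"turn":0,"grip":-1}]';python3 look.py pics/g.png
```

```text
clock: 16.4
eef_pos: [491.6, -251.8, 6.2]
orientation: [3.14, 0.001, -3.112]
contact_force: [2.8, 5.8, 3.1]
width: 0.004
[([407.4, 233.0, 475.6, 347.1], 0.58)] [{'centre': [337.2, 410.2], 'score': 0.55}]
```

```bash
python3 -m crank '[{"dx":0,"dy":-0.001,"dz":0,"turn":0,"grip":-1},{"dx":0,"dy":-0.001,"dz":0,"turn":0,"grip":-1},{"dx":0,"dy":-0.001,"dz":0,"turn":0,"grip":-1},{"dx":0,"dy":-0.001,"dz":0,"turn":0,"grip":-1},{"dx":0,"dy":-0.001,"dz":0,"turn":0,"grip":-1},{"dx":0,"dy":-0.001,"dz":0,"turn":0,"grip":-1},{"dx":0,"dy":0,"dz":0,"turn":0,"grip":-1},{"dx":0,"dy":0,"dz":0,"turn":0,"grip":-1},{"dx":0,"dy":0,"dz":0,"turn":0,"grip":-1},{"dx":0,"dy":0,"dz":0,"turn":0,"grip":-1}]'
```

```text
clock: 17.85
eef_pos: [491.4, -252.4, 6.0]
orientation: [3.132, 0.0, -3.113]
contact_force: [6.7, 21.4, 9.9]
width: 0.004
```

The tray hit its stop: the force rose to 21 N with almost no motion. Next I'll move to the board with the gripper open and the jaws turned +8° to the board's lean.

```bash
python3 -m crank '[{"dx":0,"dy":0.02,"dz":0,"turn":0,"grip":-1},{"dx":0,"dy":0.03,"dz":0.03,"turn":0,"grip":-1},{"dx":0,"dy":0.04,"dz":0.03,"turn":2,"grip":1},{"dx":0,"dy":0.04,"dz":0.03,"turn":2,"grip":1},{"dx":0,"dy":0.04,"dz":0.03,"turn":2,"grip":1},{"dx":0,"dy":0.04,"dz":0.03,"turn":2,"grip":1},{"dx":0,"dy":0.04,"dz":0.03,"turn":0,"grip":1},{"dx":-0.005,"dy":0.04,"dz":0.03,"turn":0,"grip":1},{"dx":-0.005,"dy":0.04,"dz":0.03,"turn":0,"grip":1},{"dx":0,"dy":0.04,"dz":0.03,"turn":0,"grip":1}]'
python3 -m crank '[{"dx":0,"dy":0.01,"dz":0,"turn":0,"grip":1},{"dx":0,"dy":0.011,"dz":0,"turn":0,"grip":1},{"dx":0,"dy":0,"dz":0,"turn":0,"grip":1},{"dx":0,"dy":0,"dz":-0.02,"turn":0,"grip":1},{"dx":0,"dy":0,"dz":-0.02,"turn":0,"grip":1},{"dx":0,"dy":0,"dz":-0.02,"turn":0,"grip":1},{"dx":0,"dy":0,"dz":-0.02,"turn":0,"grip":1},{"dx":0,"dy":0,"dz":-0.02,"turn":0,"grip":1},{"dx":0,"dy":0,"dz":0,"turn":0,"grip":1},{"dx":0,"dy":0,"dz":0,"turn":0,"grip":1}]'
cat > v.py <<'E'
from h import *
import sys
a=grab_frame("side");b=grab_frame("top")
r=cut_out("top","tray");print("tray",[(x["box"],round(x["score"],2)) for x in r[:1]], [ (c,[(np.round(q["centre"],1),round(q["score"],2)) for q in pinpoint(c,"tray_lip")[:2]]) for c in("side","top")])
if len(sys.argv)>2:
    l,t=map(int,sys.argv[2].split(","));l2,t2=map(int,sys.argv[3].split(","))
    cv2.imwrite(sys.argv[1],cv2.resize(np.hstack([a[t:t+200,l:l+200],b[t2:t2+200,l2:l2+200]]),(800,400),interpolation=cv2.INTER_CUBIC))
E
python3 v.py pics/k.png 110,150 150,200
```

```text
clock: 19.1
eef_pos: [480.5, 112.0, 277.0]
orientation: [-3.14, 0.0, -2.973]
contact_force: [1.8, 0.8, -0.2]
width: 1.001
clock: 20.35
eef_pos: [481.4, 131.7, 176.2]
orientation: [-3.141, -0.0, -2.973]
contact_force: [0.4, -0.3, 0.3]
width: 1.001
tray [([408.4, 232.5, 475.9, 346.3], 0.78)] [('side', []), ('top', [(array([286.2, 411.7]), 0.86), (array([186.5, 339. ]), 0.23)])]
```

View pics/k.png

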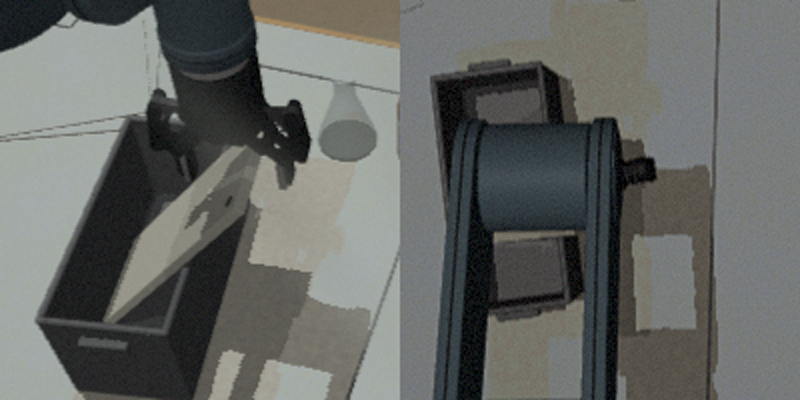

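The side view shows the board's top edge between the open fingers, one on each side. Closing now, then lifting gently while moving into the trough side so the board can right itself.

```bash
python3 -m crank '[{"dx":0,"dy":0,"dz":0,"turn":0,"grip":-1},{"dx":0,"dy":0,"dz":0,"turn":0,"grip":-1},{"dx":0,"dy":0,"dz":0,"turn":0,"grip":-1},{"dx":0,"dy":0,"dz":0,"turn":0,"grip":-1},{"dx":0,"dy":0,"dz":0,"turn":0,"grip":-1},{"dx":0,"dy":0,"dz":0,"turn":0,"grip":-1},{"dx":-0.001,"dy":0.006,"dz":0.008,"turn":0,"grip":-1},{"dx":-0.001,"dy":0.006,"dz":0.008,"turn":0,"grip":-1},{"dx":-0.001,"dy":0.006,"dz":0.008,"turn":0,"grip":-1},{"dx":-0.001,"dy":0.006,"dz":0.008,"turn":0,"grip":-1}]'
python3 -m crank '[{"dx":-0.001,"dy":0.008,"dz":0.012,"turn":0,"grip":-1},{"dx":-0.001,"dy":0.008,"dz":0.012,"turn":0,"grip":-1},{"dx":-0.001,"dy":0.008,"dz":0.012,"turn":0,"grip":-1},{"dx":-0.001,"dy":0.008,"dz":0.012,"turn":0,"grip":-1},{"dx":-0.001,"dy":0.006,"dz":0.016,"turn":0,"grip":-1},{"dx":0,"dy":0,"dz":0.02,"turn":0,"grip":-1},{"dx":0,"dy":0,"dz":0.02,"turn":0,"grip":-1},{"dx":0,"dy":0,"dz":0.02,"turn":0,"grip":-1},{"dx":0,"dy":0,"dz":0,"turn":0,"grip":-1},{"dx":0,"dy":0,"dz":0,"turn":0,"grip":-1}]'
python3 v.py pics/l.png 110,130 150,200
```

```text
clock: 21.85
eef_pos: [477.3, 159.2, 209.4]
orientation: [3.136, 0.002, -2.973]
contact_force: [-0.0, 3.9, 4.0]
width: 0.313
clock: 23.1
eef_pos: [471.8, 193.7, 331.0]
orientation: [-3.14, -0.002, -2.973]
contact_force: [-0.2, 0.6, -3.7]
width: 0.131
tray [([409.1, 233.9, 474.9, 345.5], 0.78)] [('side', [(array([334.9, 411.7]), 0.72)]), ('top', [(array([289.2, 413.2]), 0.68)])]
```

View pics/l.png

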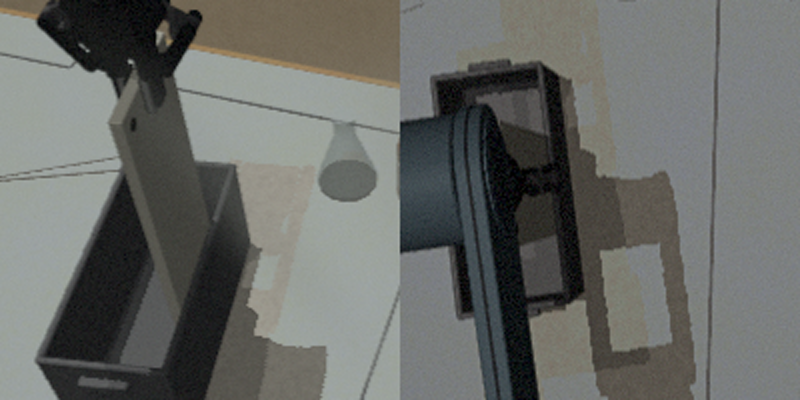

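Run:
```python
from h import *
np.set_printoptions(precision=1,suppress=True)
u=np.array([np.cos(.166),np.sin(.166)])
for s in(-1,1):
  for z in(360,375,390,405):
    p=np.r_[np.array([471.8,193.7])+s*60*u,z]; r,c=proj("side",p);print(s,p,"crop",round((c-110)*4),round((r-130)*4))
print("lip",atz("side",(334.9,411.7),9),atz("top",(289.2,413.2),9),atz("top",(286.2,411.7),9))
b=grab_frame("top");m=cut_out("top","tray")[0]["mask"]
P=np.array([atz("top",(y,np.where(m[y])[0].min()),36)[:2] for y in range(245,335)]);print("lip outer",np.median(P,0),P[0],P[-1],np.polyfit(P[:,0],P[:,1],1))
```

```text
-1 [412.6 183.8 360. ] crop 242 312
-1 [412.6 183.8 375. ] crop 233 286
-1 [412.6 183.8 390. ] crop 224 259
-1 [412.6 183.8 405. ] crop 215 231
1 [531.  203.6 360. ] crop 326 125
1 [531.  203.6 375. ] crop 319 99
1 [531.  203.6 390. ] crop 312 72
1 [531.  203.6 405. ] crop 305 44
lip [ 495.  -262.6    9. ] [ 492.  -272.1    9. ] [ 499.5 -268.3    9. ]
lip outer [ 490.7 -256.5] [ 601.6 -250.7] [ 381.5 -260.4] [   0.  -272.8]
```

The board is held upright: the opening is about 11 mm and the weight about 3.7 N. Its top is at z≈394, so the foot is about 237 mm below the reported TCP. Next I'll lift it clear of the trough and carry it over the tray.

```bash
python3 -m crank '[{"dx":0,"dy":0,"dz":0.02,"turn":0,"grip":-1},{"dx":0,"dy":0,"dz":0.025,"turn":0,"grip":-1},{"dx":0,"dy":0,"dz":0.025,"turn":0,"grip":-1},{"dx":0,"dy":0,"dz":0.025,"turn":0,"grip":-1},{"dx":0,"dy":0,"dz":0.01,"turn":0,"grip":-1},{"dx":0,"dy":-0.02,"dz":0,"turn":0,"grip":-1},{"dx":0,"dy":-0.03,"dz":0,"turn":0,"grip":-1},{"dx":0,"dy":-0.035,"dz":0,"turn":-1,"grip":-1},{"dx":0,"dy":-0.035,"dz":0,"turn":-1,"grip":-1},{"dx":0,"dy":-0.035,"dz":0,"turn":-1,"grip":-1}]'
python3 -m crank '[{"dx":0.002,"dy":-0.035,"dz":0,"turn":-1,"grip":-1},{"dx":0.002,"dy":-0.035,"dz":0,"turn":-1,"grip":-1},{"dx":0.002,"dy":-0.035,"dz":0,"turn":-1,"grip":-1},{"dx":0.002,"dy":-0.035,"dz":0,"turn":-1,"grip":-1},{"dx":0.002,"dy":-0.035,"dz":0,"turn":-0.5,"grip":-1},{"dx":0.002,"dy":-0.035,"dz":0,"turn":0,"grip":-1},{"dx":0.002,"dy":-0.035,"dz":0,"turn":0,"grip":-1},{"dx":0.002,"dy":-0.035,"dz":0,"turn":0,"grip":-1},{"dx":0.002,"dy":-0.025,"dz":0,"turn":0,"grip":-1},{"dx":0.002,"dy":-0.015,"dz":0,"turn":0,"grip":-1}]'
python3 -c "
from h import *
s=sensors.state();print(s['joint_pos'])"
```

```text
clock: 24.7
eef_pos: [471.8, 38.3, 436.2]
orientation: [3.141, -0.001, -3.025]
contact_force: [1.0, 0.7, -4.0]
width: 0.137
clock: 25.95
eef_pos: [492.1, -281.7, 436.2]
orientation: [3.141, -0.001, -3.104]
contact_force: [-0.1, 0.1, -3.9]
width: 0.131
[-7.16639918e-01  2.53769016e-01  9.87775471e-01  1.20809787e-04
  1.90149157e+00 -2.32509891e+00]
```

```bash
python3 -m crank '[{"dx":0,"dy":0,"dz":-0.02,"turn":0,"grip":-1},{"dx":0,"dy":0,"dz":-0.025,"turn":0,"grip":-1},{"dx":0,"dy":0,"dz":-0.025,"turn":0,"grip":-1},{"dx":0,"dy":0,"dz":-0.025,"turn":0,"grip":-1},{"dx":0,"dy":0,"dz":-0.025,"turn":0,"grip":-1},{"dx":0,"dy":0,"dz":-0.025,"turn":0,"grip":-1},{"dx":0,"dy":0,"dz":-0.02,"turn":0,"grip":-1},{"dx":0,"dy":0,"dz":-0.01,"turn":0,"grip":-1},{"dx":0,"dy":0,"dz":0,"turn":0,"grip":-1},{"dx":0,"dy":0,"dz":0,"turn":0,"grip":-1}]'
python3 v.py pics/m.png 330,210 340,190
python3 - <<'E'
from h import *
for c in("side","top"):
    for n in("board_foot","board_mid"): print(c,n,[(np.round(q["centre"],1),round(q["score"],2)) for q in pinpoint(c,n)[:2]])
for z in(9,20,30): print(z,proj("side",(432,-275,z)),proj("side",(552,-275,z)))
E
```

```text
clock: 27.2
eef_pos: [492.6, -280.8, 263.1]
orientation: [-3.14, 0.001, -3.103]
contact_force: [0.9, -0.1, -3.7]
width: 0.131
tray [([408.7, 233.9, 475.7, 346.5], 0.95)] [('side', [(array([335.5, 409.3]), 0.57)]), ('top', [(array([290.3, 412.7]), 0.61)])]
side board_foot [(array([331.4, 422. ]), 0.64)]
side board_mid [(array([295.1, 438.1]), 0.77)]
top board_foot [(array([286.7, 418.9]), 0.62)]
top board_mid [(array([287.1, 428.4]), 0.91), (array([286.8, 412.2]), 0.35)]
9 (np.float64(362.44881398969625), np.float64(413.7853333416857)) (np.float64(314.41881065660544), np.float64(420.40669328397))
20 (np.float64(360.1178337532041), np.float64(414.7200088457483)) (np.float64(311.86587275104523), np.float64(421.32496852024065))
30 (np.float64(357.96191795197643), np.float64(415.5844870839942)) (np.float64(309.50778474961646), np.float64(422.1731575075024))
```

View pics/m.png

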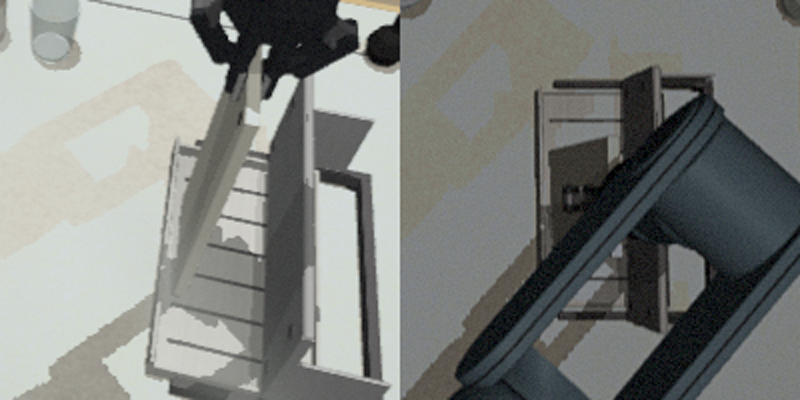

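The side view shows the board upright above the tray floor, with its near foot corner at full-frame (417,357), just inside the lip and in front of the panel. Lowering until it touches.

```bash
python3 -m crank '[{"dx":0,"dy":0,"dz":-0.004,"turn":0,"grip":-1},{"dx":0,"dy":0,"dz":-0.004,"turn":0,"grip":-1},{"dx":0,"dy":0,"dz":-0.003,"turn":0,"grip":-1},{"dx":0,"dy":0,"dz":-0.002,"turn":0,"grip":-1},{"dx":0,"dy":0,"dz":-0.001,"turn":0,"grip":-1},{"dx":0,"dy":0,"dz":-0.001,"turn":0,"grip":-1},{"dx":0,"dy":0,"dz":-0.001,"turn":0,"grip":-1},{"dx":0,"dy":0,"dz":0,"turn":0,"grip":-1},{"dx":0,"dy":0,"dz":0,"turn":0,"grip":-1},{"dx":0,"dy":0,"dz":0,"turn":0,"grip":-1}]'
```

```text
clock: 28.9
eef_pos: [492.2, -280.7, 246.2]
orientation: [-3.141, 0.0, -3.103]
contact_force: [0.3, -0.1, -2.5]
width: 0.132
```

```bash
python3 -m crank '[{"dx":0,"dy":0.002,"dz":0,"turn":0,"grip":-1},{"dx":0,"dy":0.002,"dz":0,"turn":0,"grip":-1},{"dx":0,"dy":0.002,"dz":0,"turn":0,"grip":-1},{"dx":0,"dy":0.001,"dz":0,"turn":0,"grip":-1},{"dx":0,"dy":0.001,"dz":0,"turn":0,"grip":-1},{"dx":0,"dy":0.001,"dz":0,"turn":0,"grip":-1},{"dx":0,"dy":0.001,"dz":0,"turn":0,"grip":-1},{"dx":0,"dy":0,"dz":0,"turn":0,"grip":-1},{"dx":0,"dy":0,"dz":0,"turn":0,"grip":-1},{"dx":0,"dy":0,"dz":0,"turn":0,"grip":-1}]'
python3 -m crank '[{"dx":0,"dy":0.001,"dz":0,"turn":0,"grip":-1},{"dx":0,"dy":0.001,"dz":0,"turn":0,"grip":-1},{"dx":0,"dy":0,"dz":-0.001,"turn":0,"grip":-1},{"dx":0,"dy":0,"dz":-0.001,"turn":0,"grip":-1},{"dx":0,"dy":0,"dz":0,"turn":0,"grip":-1},{"dx":0,"dy":0,"dz":0,"turn":0,"grip":-1},{"dx":0,"dy":0,"dz":0,"turn":0,"grip":-1},{"dx":0,"dy":0,"dz":0,"turn":0,"grip":-1},{"dx":0,"dy":0,"dz":0,"turn":0,"grip":-1},{"dx":0,"dy":0,"dz":0,"turn":0,"grip":-1}]'
python3 v.py
```

```text
clock: 30.15
eef_pos: [492.1, -270.7, 246.0]
orientation: [-3.142, 0.0, -3.103]
contact_force: [0.7, -0.3, -0.3]
width: 0.133
clock: 31.4
eef_pos: [492.4, -269.4, 246.0]
orientation: [-3.139, 0.002, -3.103]
contact_force: [-1.7, -1.7, 8.1]
width: 0.133
tray [([406.1, 233.7, 475.8, 345.9], 0.62)] [('side', [(array([336.4, 408.1]), 0.83)]), ('top', [(array([289.6, 412. ]), 0.98)])]
```

The board stands on the tray floor (8 N) with its face about at the lip. Loosening the fingers and tipping the board toward the panel between them.

```bash
python3 -m crank '[{"dx":0,"dy":0,"dz":0.001,"turn":0,"grip":-0.5},{"dx":0,"dy":0,"dz":0,"turn":0,"grip":-0.5},{"dx":0,"dy":-0.006,"dz":0,"turn":0,"grip":-0.5},{"dx":0,"dy":-0.008,"dz":0,"turn":0,"grip":-0.4},{"dx":0,"dy":-0.008,"dz":-0.001,"turn":0,"grip":-0.4},{"dx":0,"dy":-0.008,"dz":-0.001,"turn":0,"grip":-0.3},{"dx":0,"dy":-0.008,"dz":-0.001,"turn":0,"grip":-0.3},{"dx":0,"dy":-0.008,"dz":-0.001,"turn":0,"grip":-0.2},{"dx":0,"dy":-0.008,"dz":-0.001,"turn":0,"grip":-0.2},{"dx":0,"dy":-0.008,"dz":-0.001,"turn":0,"grip":-0.1}]'
python3 v.py
python3 - <<'E'
from h import *
for c in("side","top"):
    for n in("board_foot","board_mid"): print(c,n,[(np.round(q["centre"],1),round(q["score"],2)) for q in pinpoint(c,n)[:2]])
E
```

```text
clock: 32.9
eef_pos: [492.1, -331.2, 238.9]
orientation: [3.142, -0.0, -3.103]
contact_force: [-0.0, 0.6, -0.9]
width: 0.451
tray [([407.6, 231.4, 478.1, 343.8], 0.65)] [('side', [(array([336.1, 410.6]), 0.71)]), ('top', [(array([288.2, 410.7]), 0.77)])]
side board_foot [(array([333.5, 416.8]), 0.61)]
side board_mid [(array([300. , 449.7]), 0.9), (array([218.4, 280.9]), 0.28)]
top board_foot [(array([287.8, 412.6]), 0.74)]
top board_mid [(array([285., 441.]), 0.82)]
```

```bash
python3 -m crank '[{"dx":0,"dy":-0.008,"dz":-0.002,"turn":0,"grip":0},{"dx":0,"dy":-0.008,"dz":-0.003,"turn":0,"grip":0},{"dx":0,"dy":-0.008,"dz":-0.003,"turn":0,"grip":0},{"dx":0,"dy":-0.008,"dz":-0.003,"turn":0,"grip":0},{"dx":0,"dy":-0.008,"dz":-0.003,"turn":0,"grip":0},{"dx":0,"dy":-0.008,"dz":-0.003,"turn":0,"grip":0},{"dx":0,"dy":-0.006,"dz":-0.003,"turn":0,"grip":0},{"dx":0,"dy":-0.004,"dz":0,"turn":0,"grip":0},{"dx":0,"dy":0,"dz":0,"turn":0,"grip":0},{"dx":0,"dy":0,"dz":0,"turn":0,"grip":0}]'
python3 v.py pics/n.png 330,210 340,190
python3 - <<'E'
from h import *
for c in("side","top"):
    for n in("board_foot","board_mid"): print(c,n,[(np.round(q["centre"],1),round(q["score"],2)) for q in pinpoint(c,n)[:2]])
E
```

```text
clock: 34.6
eef_pos: [492.1, -388.5, 219.1]
orientation: [-3.142, -0.0, -3.103]
contact_force: [0.3, -0.1, -1.0]
width: 0.501
tray [([406.6, 234.3, 471.7, 344.6], 0.62)] [('side', [(array([333.9, 411.3]), 0.6)]), ('top', [(array([287.6, 414.4]), 0.87)])]
side board_foot [(array([334.2, 417.4]), 0.9)]
side board_mid [(array([306.3, 461.5]), 0.92)]
top board_foot [(array([288.4, 412.5]), 0.72)]
top board_mid [(array([288.3, 452.8]), 0.92)]
```

View pics/n.png

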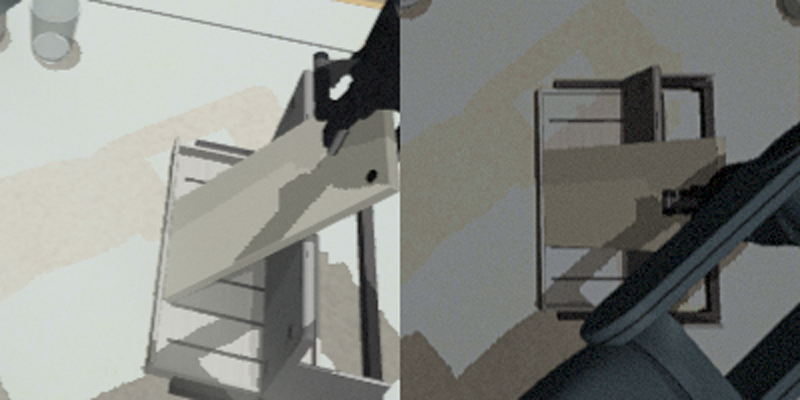

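The board now leans on the panel's top edge with its foot at the lip (full-frame (411,357) in the side view). Next I'll press lightly with the front finger so it counts as held.

```bash
python3 -m crank '[{"dx":0,"dy":-0.002,"dz":0,"turn":0,"grip":0},{"dx":0,"dy":-0.002,"dz":0,"turn":0,"grip":0},{"dx":0,"dy":-0.002,"dz":0,"turn":0,"grip":0},{"dx":0,"dy":-0.001,"dz":0,"turn":0,"grip":0},{"dx":0,"dy":-0.001,"dz":0,"turn":0,"grip":0},{"dx":0,"dy":0,"dz":0,"turn":0,"grip":0},{"dx":0,"dy":0,"dz":0,"turn":0,"grip":0},{"dx":0,"dy":0,"dz":0,"turn":0,"grip":0},{"dx":0,"dy":0,"dz":0,"turn":0,"grip":0},{"dx":0,"dy":0,"dz":0,"turn":0,"grip":0}]'
```

```text
clock: 36.3
eef_pos: [492.1, -396.6, 219.0]
orientation: [-3.142, -0.0, -3.103]
contact_force: [-0.5, -0.6, -0.7]
width: 0.5
```

```bash
python3 -m crank '[{"dx":0,"dy":-0.001,"dz":0,"turn":0,"grip":0},{"dx":0,"dy":-0.001,"dz":0,"turn":0,"grip":0},{"dx":0,"dy":-0.001,"dz":0,"turn":0,"grip":0},{"dx":0,"dy":-0.001,"dz":0,"turn":0,"grip":0},{"dx":0,"dy":-0.001,"dz":0,"turn":0,"grip":0},{"dx":0,"dy":0,"dz":0,"turn":0,"grip":0},{"dx":0,"dy":0,"dz":0,"turn":0,"grip":0},{"dx":0,"dy":0,"dz":0,"turn":0,"grip":0},{"dx":0,"dy":0,"dz":0,"turn":0,"grip":0},{"dx":0,"dy":0,"dz":0,"turn":0,"grip":0}]'
```

```text
clock: 37.55
eef_pos: [492.1, -401.6, 219.0]
orientation: [3.142, -0.0, -3.103]
contact_force: [0.1, 0.1, -0.8]
width: 0.5
```

```bash
python3 -m crank '[{"dx":0,"dy":-0.001,"dz":0,"turn":0,"grip":0},{"dx":0,"dy":-0.001,"dz":0,"turn":0,"grip":0},{"dx":0,"dy":-0.001,"dz":0,"turn":0,"grip":0},{"dx":0,"dy":-0.001,"dz":0,"turn":0,"grip":0},{"dx":0,"dy":-0.001,"dz":0,"turn":0,"grip":0},{"dx":0,"dy":0,"dz":0,"turn":0,"grip":0},{"dx":0,"dy":0,"dz":0,"turn":0,"grip":0},{"dx":0,"dy":0,"dz":0,"turn":0,"grip":0},{"dx":0,"dy":0,"dz":0,"turn":0,"grip":0},{"dx":0,"dy":0,"dz":0,"turn":0,"grip":0}]'
```

```text
clock: 38.8
eef_pos: [492.1, -406.6, 219.0]
orientation: [-3.142, -0.0, -3.103]
contact_force: [-0.0, 0.3, 0.4]
width: 0.501
```

```bash
python3 -m crank '[{"dx":0,"dy":-0.001,"dz":0,"turn":0,"grip":0},{"dx":0,"dy":-0.001,"dz":0,"turn":0,"grip":0},{"dx":0,"dy":-0.001,"dz":0,"turn":0,"grip":0},{"dx":0,"dy":-0.001,"dz":0,"turn":0,"grip":0},{"dx":0,"dy":-0.001,"dz":0,"turn":0,"grip":0},{"dx":0,"dy":-0.001,"dz":0,"turn":0,"grip":0},{"dx":0,"dy":0,"dz":0,"turn":0,"grip":0},{"dx":0,"dy":0,"dz":0,"turn":0,"grip":0},{"dx":0,"dy":0,"dz":0,"turn":0,"grip":0},{"dx":0,"dy":0,"dz":0,"turn":0,"grip":0}]'
```

```text
clock: 40.05
eef_pos: [492.1, -409.8, 218.6]
orientation: [3.136, -0.001, -3.102]
contact_force: [-0.6, 9.1, 2.2]
width: 0.5
```

Contact reads 9 N against the board, which is pressed on the panel. Opening fully and withdrawing straight up.

```bash
python3 -m crank '[{"dx":0,"dy":0.002,"dz":0,"turn":0,"grip":0},{"dx":0,"dy":0.002,"dz":0,"turn":0,"grip":0.3},{"dx":0,"dy":0.002,"dz":0,"turn":0,"grip":0.7},{"dx":0,"dy":0.002,"dz":0,"turn":0,"grip":1},{"dx":0,"dy":0,"dz":0,"turn":0,"grip":1},{"dx":0,"dy":0,"dz":0,"turn":0,"grip":1},{"dx":0,"dy":0,"dz":0.01,"turn":0,"grip":1},{"dx":0,"dy":0,"dz":0.02,"turn":0,"grip":1},{"dx":0,"dy":0,"dz":0.03,"turn":0,"grip":1},{"dx":0,"dy":0,"dz":0.04,"turn":0,"grip":1}]'
python3 -m crank '[{"dx":-0.03,"dy":0.02,"dz":0.03,"turn":0,"grip":1},{"dx":-0.03,"dy":0.04,"dz":0.02,"turn":0,"grip":1},{"dx":-0.03,"dy":0.04,"dz":0.02,"turn":0,"grip":1},{"dx":-0.03,"dy":0.04,"dz":0.01,"turn":0,"grip":1},{"dx":-0.02,"dy":0.04,"dz":0,"turn":0,"grip":1},{"dx":0,"dy":0.04,"dz":0,"turn":0,"grip":1},{"dx":0,"dy":0.04,"dz":0,"turn":0,"grip":1},{"dx":0,"dy":0.04,"dz":0,"turn":0,"grip":1},{"dx":0,"dy":0.04,"dz":0,"turn":0,"grip":1},{"dx":0,"dy":0,"dz":0,"turn":0,"grip":1}]'
python3 v.py pics/p.png 330,210 340,190
python3 - <<'E'
from h import *
np.set_printoptions(precision=1,suppress=True)
P={}
for n in("board_foot","board_mid","tray_lip"):
    r={c:pinpoint(c,n)[:1] for c in("side","top")}
    if r["side"] and r["top"]: print(n,tri(r["side"][0]["centre"],r["top"][0]["centre"]))
m=cut_out("top","board")[0]["mask"].astype(np.uint8);k=max(cv2.findContours(m,0,1)[0],key=cv2.contourArea)
print(cv2.approxPolyDP(k,4,True)[:,0].tolist())
m=cut_out("top","tray")[0]["mask"]
Q=np.array([atz("top",(y,np.where(m[y])[0].min()),36)[:2] for y in range(245,335)]);print("lip outer",np.median(Q,0))
E
```

```text
clock: 41.3
eef_pos: [491.8, -404.4, 319.8]
orientation: [3.141, -0.001, -3.103]
contact_force: [-0.3, -0.6, 0.5]
width: 1.001
clock: 42.55
eef_pos: [351.8, -62.6, 400.4]
orientation: [-3.141, 0.003, -3.099]
contact_force: [0.8, -0.8, 0.5]
width: 1.002
tray [([405.2, 232.3, 477.5, 348.8], 0.87)] [('side', [(array([335.9, 408.6]), 0.64), (array([332.9, 417. ]), 0.53)]), ('top', [(array([287.1, 411.9]), 0.88)])]
board_foot (array([ 497.1, -270.2,   15.9]), np.float64(8.20008561876188))
board_mid (array([ 494.6, -337.6,  150.5]), np.float64(4.087757806612938))
tray_lip (array([ 496.3, -263.4,    2.3]), np.float64(13.100613955362489))
[[503, 260], [414, 264], [413, 310], [504, 315]]
lip outer [ 490.7 -254.5]
```

View pics/p.png

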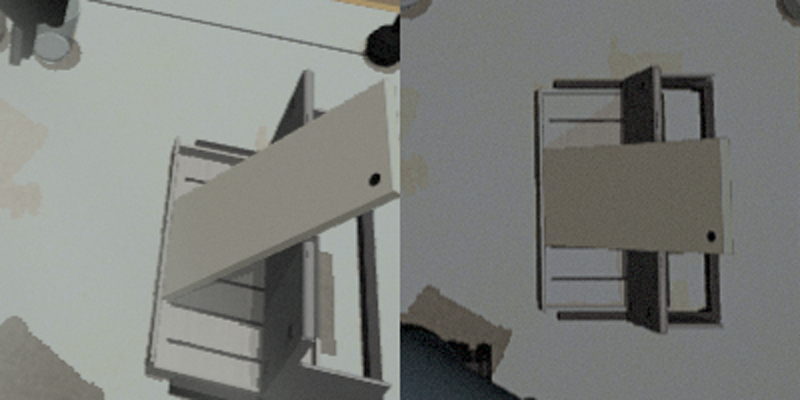

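The board leans about 27°, square and central, with its foot at the lip; the tray is still home and the robot is clear. Handing in.

```bash
python3 -c "
from station import ctrl
print(ctrl.hand_in())"
```

```text
the job is handed in; nothing more can be done
None
```

The tray is pushed home and the white board is leaning on the panel with its foot against the tray's lip. I handed the job in at about 43 s of the 67 s allowed; no verdict was reported.

- **Tray:** It took several tries. The fingertips passed over the lip until I lowered the hand, because they appeared to sit about 15 mm higher than the reported tool position. It then moved at about 6–7 N and stopped hard at 21 N. At the end the lip's outer face measured y ≈ −254.5 mm, against about −256.5 right after the push. That fits home within the measuring error.
- **Board:** I gripped it at its top edge and lifted it out upright. I set it on the tray floor at the lip and tipped it between loosened fingers onto the panel. The front finger pressed it there with about 9 N for roughly half a second, then I opened the gripper and withdrew upward.
- **Last checks:**
  - The lean is about 27°.
  - The foot is about 7 mm inside the lip's inner edge and near the lip's middle.
  - The board looks square to the panel in the top view.
  - The measured wrist force is near zero with the gripper clear.
- **Weak points:** The networks' triangulated points disagreed between the two cameras by up to 13 mm, worst at the lip. I had no direct reading of the board–panel contact force. I never worked near the glassware, and the beaker looked unmoved in the last crop, but I did not measure any of the three pieces at the end.

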